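# Dispense one tag and slide it onto the record card

## Task

Press the tag dispenser's plunger fully down once and let it come up again, so that a single square plastic tag comes out of the mouth. Then, with the fingertips, gently push that tag along the table until it lies flat and wholly on the white record card beside the dispenser, without squeezing it hard or picking it up. Leave the other tags in the dispenser and everything else on the table where it is.

Things in the scene. Friction and masses are not known exactly. Their poses are not given: they have to be found in the camera images.
- dispenser: Tag dispenser fixed to the table. Origin on the table under the centre of its magazine; x points out of the mouth, z up. Magazine: white square tube 40 x 40 mm, 44 mm high, open on top, with a stack of four tags. Behind it a grey housing (x = -75 to -17 mm, 48 mm wide, 44 mm high; 4 mm high feet out to y = +-39 mm) that carries the plunger.
- mouth (a point): Middle of the mouth at table height: a slot 34 mm wide and 8 mm high under the magazine's front wall, at x = +20 mm of the dispenser. One full press slides the bottom tag out here, along the dispenser's x, to rest flat on the table with its centre 22 mm in front of this point. The stack then drops and the next tag is ready: a second press would push it out too.
- plunger_top (a point): Centre of the top face of the dispenser's plunger, a black round cap 32 mm across and 8 mm thick on a steel stem, at x = -46 mm, y = 0 of the dispenser and 76 mm above the table when up. It moves with the plunger.
- plunger (a joint): Plunger travel straight down in m: 0 = up, 0.021 = fully down against its stop. A damped spring raises it again (about 4 N at the top, 9 N at the bottom; press at about 30 mm/s, which takes some 11 N in all before the stop). A pusher in the housing goes forward twice as far as the plunger goes down.
- tag_1: The bottom tag of the stack, the one that comes out: a plain square black plastic plate 32 x 32 x 6 mm, about 15 g. Origin at the centre of its underside, z up. Sides along its own x and y; at the start parallel to the dispenser's.
- card: Record card, a flat white square sheet 100 x 100 mm with a thin dark border line, fixed flat on the table and too thin to feel. It lies to the left or right of the dispenser's mouth, its centre 130 to 190 mm to that side. Origin at its centre on the table top, x and y along its edges.
- stone: Bystander: rough grey stone, about 85 x 100 x 50 mm, 0.7 kg, just beyond the card. Origin under its centre.
- tray: Bystander: small open cardboard tray 80 x 80 x 18 mm with a brown pebble in it (to 33 mm high), on the other side of the dispenser from the card. Origin under its centre.
- brush: Bystander: dusting brush, about 170 mm long, lying on the table on the robot's right. Origin under it.
- jar: Bystander: small glass jar with a white cap, 48 mm across, 70 mm high, on the robot's left. Origin under its centre.
- tag_2: Tag number 2 from the bottom of the stack, same plate as tag_1 (32 x 32 x 6 mm), 6 mm above the table at the start; sinks 6 mm when the tag below has come out. Origin at the centre of its underside.
- tag_3: Tag number 3 from the bottom of the stack, same plate as tag_1 (32 x 32 x 6 mm), 12 mm above the table at the start; sinks 6 mm when the tag below has come out. Origin at the centre of its underside.
- tag_4: Tag number 4 from the bottom of the stack, same plate as tag_1 (32 x 32 x 6 mm), 18 mm above the table at the start; sinks 6 mm when the tag below has come out. Origin at the centre of its underside.

How it is judged:
On the way, in this order (a step that is already met when the one before it is completed fails the run):
1. the plunger is pressed fully down (value of joint plunger above 0.0185 m), for 0.02 s.
2. the plunger is up again and the tag lies outside the mouth (value of joint plunger below 0.003 m and x of tag_1 in the frame of dispenser above 0.032 m and x of tag_2 in the frame of dispenser below 0.01 m), for 0.2 s.
At the end, for the whole second after the job is handed in: The ejected tag lies flat and at rest on the card, its centre within 34 mm of the card's centre along each of the card's edges; the plunger is up; the three other tags are still in the magazine (moved less than 15 mm each) and the stone, tray, brush and jar have moved less than 20 mm (x of tag_1 in the frame of card between -0.034 and 0.034 m and y of tag_1 in the frame of card between -0.034 and 0.034 m and height (world z) of tag_1 below 0.004 m and angle between tag_1's own z axis and vertical below 0.1 rad and linear speed of tag_1 below 0.01 m/s and value of joint plunger below 0.003 m and distance of each of tag_2, tag_3, tag_4 from where it was at the start of the episode below 0.015 m and distance of each of stone, tray, brush, jar from where it was at the start of the episode below 0.02 m); the robot touches nothing.
It fails at once if the tag is lifted off the table (more than 15 mm) (height (world z) of tag_1 above 0.015 m).
It fails at once if the tag is squeezed or pressed hard (over 30 N) (contact force between the fingers and tag_1 above 30 N).
It fails at once if a second tag comes out of the dispenser, or one is taken from the stack (distance of any of tag_2, tag_3, tag_4 from where it was at the start of the episode above 0.015 m).
It fails at once if a bystander is displaced by more than 20 mm (distance of any of stone, tray, brush, jar from where it was at the start of the episode above 0.02 m).
It also fails if it takes over 45 s, if anything falls off the work surface, if the arm or the gripper's body presses on something with over 40 N, if the wrist force passes 120 N, or if a joint passes its speed limit or range.

## Robot

A 6-joint arm with a two-finger parallel gripper is mounted at the origin on the work surface. World frame = base frame: x ahead of the robot, y to its left, z up, the work surface at z = 0. Lengths are in m, angles in rad, forces in N, time in s.
With the tool pointing down it reaches from about 0.275 to 0.825 m from the base axis. Payload 4.9 kg.
Tool frame: the origin (TCP) lies on the centre line of the jaws, within the pads' length; the fingertips stand tip_reach ahead of it and the grasp point (between the pads) lies 6 mm ahead of it (tip_reach is the distance from the TCP to the fingertips, in m); z points along the fingers, y is the line along which they close (so a half turn about z gives the same grasp; the last joint's range is limited). The gripper opens to 85 mm and grips with 20 to 120 N. Pads are 22 mm wide; open, the fingers measure 114 mm over their backs; the gripper's body (76 mm by 85 mm) begins 54 mm behind the grasp point. The pads swing forward as they close: fully open they stand 13 mm farther back than shut.
Start: joints at [1.082, 0.326, -0.193, 1.052, 0, 1.437], TCP at [0.191, 0.516, 0.256] pointing down, gripper open.
Joint ranges: [-2.65, 2.65], [-0.97, 1.79], [-1.3, 1.35], [-1.93, 2.1], [-1.47, 1.37], [-3.14, 3.14]. Speed limits (rad/s): [2.57, 2.57, 3.14, 3.14, 3.14, 3.14].

## Interface

Orientations are given as a rotation vector (axis times angle).
In Python, from plant import * gives the robot as it stands. The module is installed in compiled form; this text tells all that it offers.
- The arm moves only by the shell command python3 -m crank 'ROWS' [FORCE]. ROWS is JSON, a list of rows, each a list of 5 numbers: the shift along the tool's x, y, z in mm, then the turn about the tool's z in degrees, then the gripper command: -1 is fully open, 1 is shut, values between are in proportion. A call has 1 to 8 rows; each row shifts and turns the commanded pose from where the row before left it, along the tool's axes as they then stand; what a row does not reach is not made up. A row lasts 1/12 s, in which the tool goes at most 41.7 mm and 7.16 degrees, less where a joint would pass 70% of its speed; a pose out of reach is approached as far as the arm can. A call with a gripper value outside its range is refused whole. The fingers move at their own pace and stop on an object; FORCE is the grip in N (left out, the last holds). Time passes only in rows, so rows that do not move let the fingers close. It gives the time, the measured TCP pose, the force, the opening and the grip force at its end, in the units of the state.
- observe(): the state, without advancing time (a new reading comes with each control period).
- grab_frame(name): name is "scene" or "top" or "wrist"; returns (picture, depth): 384x512x3 uint8, red, green, blue; 384x512 float32, m along the optical axis (not along the pixel's ray), 0 where there is no reading.
- calibration(name): a dict with "mtx" (3x3 intrinsics, pixels), "k1" (the pictures are not rectified: a ray, as slopes to the right and down, at radius r is drawn at 1 + k1 r^2 times it, then the intrinsics apply), "R" (3x3) and "t" (3): a world point X has camera coordinates R X + t; the wrist camera has in their place "tool_from_camera" (4x4, takes a point from camera to tool coordinates, whose origin is the TCP and whose axes are the flange's). Camera axes: x right, y down, z forward; pixel columns grow to the right and rows downward; lengths in m; the calibration is good to about 2 mm. A picture is of the moment at which its call begins: read the wrist's pose just before it. calibration takes no time and is no camera call.
- finish_job(): hands the job in; it is judged then, once.
Trained networks look in the newest picture that a camera, given by its name, has taken for a name from the list of things; names that differ only in an ending like _2 or _b are one class to them, and where a whole thing is asked for, a point or a joint stands for the part that bears it (a point fixed in the world has none). Each returns a list of dicts, best first, with "p" (0 to 1); they miss things now and then, are a little off and sometimes report something else, mostly with a low value. They report only what shows in the picture. A call takes as long as a camera call.
- boxes_of(camera, query): "rect" ([centre column, centre row, width, height] in pixels, round what is visible of it).
- mark_of(camera, query): "at" ([column, row] in pixels: a listed point, or the origin of a listed thing).
The state is a dict: "t": time; "joints": joint angles; "qd": joint speeds; "joint_efforts": joint torques, N m; "tool_pos": TCP position; "eef_rot": TCP orientation; "force": force on the tool from outside, world axes, zero at the start; "moment": the same for the moment, N m; "width": finger opening in m; "grasp_force": force on a finger pad.
Only numpy, scipy, OpenCV 4.12 (cv2) and the standard library are available. Lean on these libraries where they do the work, as an engineer would, in place of code of your own. Each camera call takes 0.05 s, during which the arm holds its last target. There are 200 camera calls.

## Working session

There is one attempt and no reset: what is moved stays moved. The work goes in short steps, Python scripts to look and compute and a shell command to move; the robot and the scene stay as the last step left them, time stands still between calls to the robot, and variables do not carry over. Pictures are saved under pics/ and viewed, at most 10 in all, crops included, and the job is handed in when it is done.

```bash
mkdir -p pics; cat > h.py <<'E'
from plant import *
import numpy as np, cv2
from scipy.spatial.transform import Rotation as Ro
def ray(name,px,st=None):
    c=calibration(name);K=np.array(c["mtx"],float)
    d=cv2.undistortPoints(np.array([[px]],float),K,np.array([c["k1"],0,0,0.]))[0,0]
    # drawn = ray*(1+k1 r^2): standard model
    d=np.array([d[0],d[1],1.])
    if "R" in c:
        R=np.array(c["R"]);return -R.T@np.array(c["t"]),R.T@d
    T=np.array(c["tool_from_camera"]);Rt=Ro.from_rotvec(st["eef_rot"]).as_matrix()
    return np.array(st["tool_pos"])+Rt@T[:3,3],Rt@T[:3,:3]@d
def at_z(name,px,z,st=None):
    o,d=ray(name,px,st);return o+d*(z-o[2])/d[2]
E
python3 - <<'E'
from h import *
s=observe();print({k:np.round(v,3) for k,v in s.items()});print(Ro.from_rotvec(s["eef_rot"]).as_matrix().round(3))
for n in("top","scene"):
    im,d=grab_frame(n);cv2.imwrite(f"pics/{n}0.png",im[:,:,::-1])
    for q,z in(("dispenser",0),("mouth",0),("plunger_top",.076),("card",0),("tray",0),("stone",0),("jar",0),("brush",0)):
        for r in mark_of(n,q)[:1]: print(n,q,round(r["p"],2),np.round(r["at"],1),at_z(n,r["at"],z).round(4))
c=calibration("wrist");print(c)
E
```

```text
{'t': np.float64(0.0), 'joints': array([ 1.082,  0.327, -0.194,  1.052,  0.   ,  1.437]), 'qd': array([ 0.   ,  0.001, -0.001, -0.   ,  0.002, -0.   ]), 'joint_efforts': array([-1.0000e-03, -4.4340e+01,  2.6244e+01,  1.5000e-02, -0.0000e+00,
        0.0000e+00]), 'tool_pos': array([0.191, 0.515, 0.255]), 'eef_rot': array([-5.540e-01, -3.092e+00,  3.000e-03]), 'force': array([ 0.108, -1.322, -0.644]), 'moment': array([-0.024, -0.061,  0.019]), 'grasp_force': np.float64(0.0), 'width': np.float64(0.085)}
[[-0.938  0.347 -0.001]
 [ 0.347  0.938 -0.002]
 [ 0.    -0.002 -1.   ]]
top dispenser 0.85 [243.5 224.1] [0.4771 0.0045 0.    ]
top mouth 0.77 [239.6 215.1] [0.501  0.0144 0.    ]
top plunger_top 0.5 [237.9 237.1] [0.44   0.0192 0.076 ]
top card 0.57 [310.6 198.4] [ 0.5427 -0.1757  0.    ]
top tray 0.7 [189.6 193. ] [0.5621 0.1465 0.    ]
top stone 0.69 [308.9 152.8] [ 0.6678 -0.1763  0.    ]
top jar 0.83 [138.6 273.2] [0.356  0.2754 0.    ]
top brush 0.6 [359.7 276.3] [ 0.3376 -0.2941  0.    ]
scene dispenser 0.92 [238.8 188.2] [0.4751 0.0146 0.    ]
scene mouth 0.87 [242.4 199.2] [ 0
[... 213 characters left out ...]
0.  283.3] [ 0.6701 -0.169   0.    ]
scene jar 0.9 [276.3 123.5] [ 0.3727  0.2711 -0.    ]
scene brush 0.66 [103.7 231.6] [ 0.3384 -0.3134  0.    ]
{'mtx': array([[297.44974797,   0.        , 253.15968076],
       [  0.        , 297.44974797, 188.76627657],
       [  0.        ,   0.        ,   1.        ]]), 'k1': -0.03690800291313469, 'tool_from_camera': array([[-6.49464014e-05, -9.51950051e-01, -3.06253320e-01,
         7.84896413e-02],
       [ 9.99999988e-01, -1.81080770e-05, -1.55780893e-04,
         9.75036581e-04],
       [ 1.42749970e-04, -3.06253327e-01,  9.51950040e-01,
        -1.17525739e-01],
       [ 0.00000000e+00,  0.00000000e+00,  0.00000000e+00,
         1.00000000e+00]])}
```

```bash
ls pics
```

```text
scene0.png
top0.png
```

```bash
python3 - <<'E'
import cv2
im=cv2.imread("pics/top0.png")[130:300,120:390]
cv2.imwrite("pics/top0c.png",cv2.resize(im,None,fx=2.9,fy=2.9,interpolation=cv2.INTER_CUBIC))
E
```

```text
(no output)
```

View pics/top0c.png

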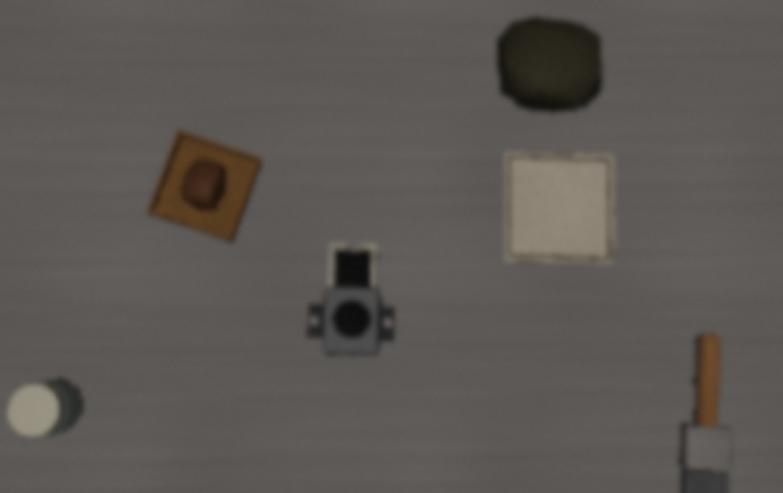

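View pics/scene0.png

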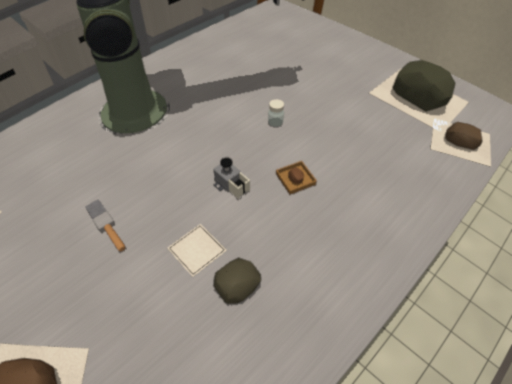

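The scene shows the card on the robot's right (crop about 559,206), the stone beyond it and the dispenser facing ahead, with its plunger at crop (352,319). That puts the plunger near (0.434, 0.009). I'll turn the tool square to the world, shut the fingers and go above the plunger.

```bash
python3 -m crank '[[0,0,0,-6.8,1],[0,0,0,-6.8,1],[0,0,0,-6.7,1],[-17,-36,0,0,1],[-17,-36,0,0,1],[-17,-36,0,0,1],[-17,-36,0,0,1],[-17,-36,0,0,1]]' 20; python3 -m crank '[[-17,-36,0,0,1],[-17,-36,0,0,1],[-17,-36,0,0,1],[-17,-36,0,0,1],[-17,-36,0,0,1],[-17,-36,0,0,1],[-17,-36,0,0,1],[-17,-36,0,0,1]]'; python3 -m crank '[[-17,-36,0,0,1],[0,0,0,0,1],[0,0,0,0,1]]'
python3 - <<'E'
from h import *
s=observe();print(s["tool_pos"].round(4) if hasattr(s["tool_pos"],"round") else s["tool_pos"],s["width"],s["force"]);print(Ro.from_rotvec(s["eef_rot"]).as_matrix().round(3))
n="wrist";im,d=grab_frame(n);cv2.imwrite("pics/w1.png",im[:,:,::-1]);np.save("d1.npy",d)
for q,z in(("dispenser",0),("mouth",0),("plunger_top",.076),("card",0)):
    for r in mark_of(n,q)[:2]: print(q,round(r["p"],2),np.round(r["at"],1),at_z(n,r["at"],z,s).round(4))
for r in boxes_of(n,"plunger_top")[:2]:print(r, at_z(n,r["rect"][:2],.074,s).round(4))
E
```

```text
t: 1.57
tool_pos: [0.2763, 0.3342, 0.2563]
eef_rot: [-0.001, 3.141, 0.0]
force: [0.8, 0.2, -0.6]
width: -0.0
grasp_force: 0.0
t: 2.23
tool_pos: [0.4124, 0.0457, 0.2566]
eef_rot: [0.001, 3.141, 0.0]
force: [-0.1, -0.3, -0.2]
width: 0.0001
grasp_force: 0.0
t: 2.48
tool_pos: [0.4294, 0.0099, 0.2562]
eef_rot: [0.008, 3.142, 0.0]
force: [-0.8, 0.7, -0.7]
width: -0.0001
grasp_force: 0.0
[0.4294 0.0099 0.2562] -8.999594095633269e-05 [-0.75915013  0.72310181 -0.65779799]
[[-1.     0.005  0.   ]
 [ 0.005  1.     0.   ]
 [-0.     0.    -1.   ]]
dispenser 0.6 [250.8 193.6] [0.4782 0.0074 0.    ]
mouth 0.86 [251.9 207.5] [0.498  0.0087 0.    ]
mouth 0.35 [344.6 251.2] [0.5655 0.1402 0.    ]
plunger_top 0.93 [255.2 175.3] [0.4324 0.0129 0.076 ]
card 0.71 [116.2 234.8] [ 0.5383 -0.1818  0.    ]
{'rect': [256.9, 175.2, 30.1, 33.0], 'p': 0.6} [0.4329 0.0147 0.074 ]
```

View pics/w1.png

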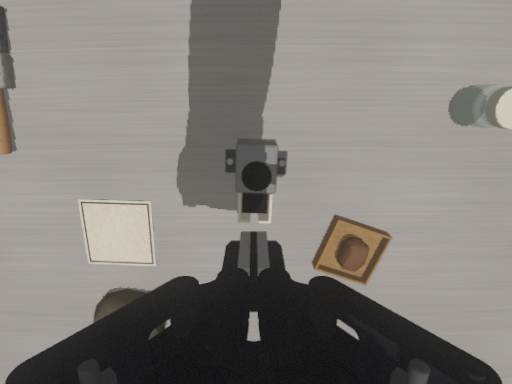

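The wrist view shows the plunger cap at (256,176), the magazine mouth near (255,222) and the card centred at (118,233). The fingertips are at about (254,234).

```bash
python3 - <<'E'
from h import *
s=observe();d=np.load("d1.npy");R=Ro.from_rotvec(s["eef_rot"]).as_matrix()
for px in((248,234),(254,234),(260,236),(248,240),(262,244),(256,176),(118,233),(240,223),(270,223),(230,243)):
    o,v=ray("wrist",px,s);z=d[px[1],px[0]];w=o+v*z;print(px,round(float(z),3),"world",w.round(3),"tool",(R.T@(w-s["tool_pos"])).round(3))
for px in((231,160),(282,162)):print(at_z("wrist",px,.004,s))
E
python3 -m crank '[[-2,3,35,0,1],[-2,1,35,0,1],[0,0,35,0,1],[0,0,20,0,1],[0,0,5,0,1],[0,0,0,0,1]]'
```

```text
(248, 234) 0.148 world [0.417 0.011 0.24 ] tool [ 0.011 -0.002  0.016]
(254, 234) 0.149 world [0.418 0.014 0.239] tool [0.011 0.001 0.018]
(260, 236) 0.148 world [0.418 0.017 0.24 ] tool [0.011 0.004 0.016]
(248, 240) 0.142 world [0.417 0.011 0.246] tool [ 0.011 -0.002  0.01 ]
(262, 244) 0.14 world [0.418 0.018 0.249] tool [0.011 0.005 0.008]
(256, 176) 0.31 world [0.432 0.017 0.075] tool [-0.004  0.004  0.181]
(118, 233) 0.412 world [ 0.536 -0.175  0.   ] tool [-0.107 -0.188  0.256]
(240, 223) 0.406 world [ 0.519 -0.004  0.002] tool [-0.091 -0.017  0.254]
(270, 223) 0.359 world [0.499 0.034 0.045] tool [-0.071  0.021  0.212]
(230, 243) 0.149 world [0.422 0.002 0.241] tool [ 0.007 -0.011  0.016]
[ 0.4308914  -0.01429575  0.004     ]
[0.43334411 0.05043102 0.004     ]
t: 3.28
tool_pos: [0.4315, 0.0166, 0.1253]
eef_rot: [0.002, -3.138, -0.001]
force: [0.6, 0.1, 1.0]
width: -0.0002
grasp_force: 0.0
```

```bash
python3 -m crank '[[0,0,10,0,1],[0,0,10,0,1],[0,0,5,0,1],[0,0,2.5,0,1],[0,0,2.5,0,1],[0,0,2.5,0,1],[0,0,2.5,0,1]]'
```

```text
t: 3.87
tool_pos: [0.4338, 0.0159, 0.0928]
eef_rot: [0.0, 3.139, 0.0]
force: [-1.9, 0.6, 8.7]
width: 0.0
grasp_force: 4.1
```

```bash
python3 -m crank '[[0,0,2.5,0,1],[0,0,2.5,0,1],[0,0,2.5,0,1],[0,0,2.5,0,1],[0,0,2.5,0,1]]';python3 -m crank '[[0,0,2.5,0,1],[0,0,1,0,1]]'
```

```text
t: 4.28
tool_pos: [0.4337, 0.0159, 0.0804]
eef_rot: [0.0, 3.139, 0.0]
force: [-2.1, 1.0, 9.0]
width: 0.0001
grasp_force: 4.7
t: 4.45
tool_pos: [0.4341, 0.0159, 0.0796]
eef_rot: [-0.0, 3.138, 0.0]
force: [-15.3, 2.4, 58.8]
width: 0.0
grasp_force: 29.1
```

```bash
python3 - <<'E'
from h import *
s=observe();print(s["tool_pos"],s["force"])
im,d=grab_frame("wrist");cv2.imwrite("pics/w2.png",im[:,:,::-1]);np.save("d2.npy",d)
for q,z in(("tag_1",.006),("mouth",0),("plunger_top",.055)):
    for r in mark_of("wrist",q)[:3]: print(q,round(r["p"],2),np.round(r["at"],1),at_z("wrist",r["at"],z,s).round(4))
E
```

```text
[0.43412108 0.01589756 0.07955733] [-15.26441514   2.38570605  58.84513629]
tag_1 0.49 [247.7 307.8] [0.5154 0.0126 0.006 ]
plunger_top 0.57 [247.5 246.4] [0.4342 0.0138 0.055 ]
```

View pics/w2.png

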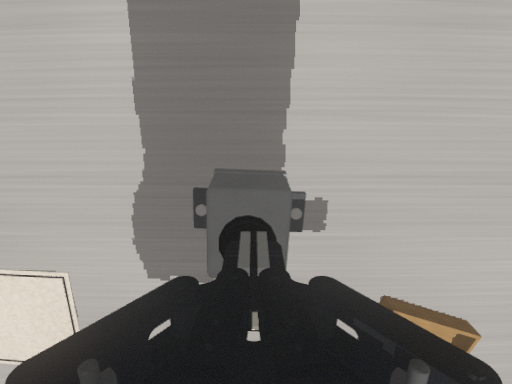

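The fingers are on the cap and the cap is low over the housing, at about (247,245). The sharp rise to 59 N means the stop. I'll back off and check whether the tag is out.

```bash
python3 -m crank '[[0,0,-3,0,1],[0,0,-8,0,1],[0,0,-10,0,1],[0,0,-20,0,1],[0,0,-35,0,1],[0,0,-35,0,1],[0,0,-20,0,1],[0,0,0,0,1]]'
python3 - <<'E'
from h import *
s=observe();print(s["force"])
im,d=grab_frame("wrist");cv2.imwrite("pics/w3.png",im[:,:,::-1]);np.save("d3.npy",d)
for q,z in(("tag_1",.006),("mouth",0),("plunger_top",.076),("card",0)):
    for r in mark_of("wrist",q)[:3]: print(q,round(r["p"],2),np.round(r["at"],1),at_z("wrist",r["at"],z,s).round(4))
E
```

```text
t: 5.32
tool_pos: [0.4362, 0.0153, 0.2118]
eef_rot: [0.0, 3.132, -0.002]
force: [1.0, 0.3, -0.0]
width: -0.0003
grasp_force: 0.0
[ 1.01328867  0.34532799 -0.00214564]
tag_1 0.61 [247.3 204.6] [0.4835 0.0091 0.006 ]
tag_1 0.51 [249.3 230.8] [0.5172 0.0113 0.006 ]
mouth 0.85 [246.4 214. ] [0.4979 0.0078 0.    ]
plunger_top 0.82 [250.2 182.3] [0.4348 0.0134 0.076 ]
card 0.89 [ 98.8 239.6] [ 0.5331 -0.1771  0.    ]
```

View pics/w3.png

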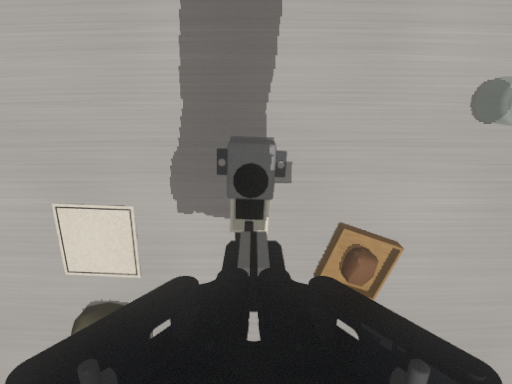

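Here the gripper hides the ground in front of the mouth, with dark edges at about (238,238) and (262,238). I'll move to the tag's left side and look from there.

```bash
python3 -m crank '[[-28,15,0,0,1],[-28,15,0,0,1],[-27,18,0,0,1],[0,0,20,0,1],[0,0,20,0,1],[0,0,0,0,1]]'
python3 - <<'E'
from h import *
s=observe();print(s["force"])
im,d=grab_frame("wrist");cv2.imwrite("pics/w4.png",im[:,:,::-1]);np.save("d4.npy",d)
for q,z in(("tag_1",.006),("mouth",0),("card",0)):
    for r in mark_of("wrist",q)[:3]: print(q,round(r["p"],2),np.round(r["at"],1),at_z("wrist",r["at"],z,s).round(4))
E
```

```text
t: 6.07
tool_pos: [0.5127, 0.064, 0.1615]
eef_rot: [0.0, -3.133, -0.0]
force: [-1.9, 0.1, -0.5]
width: 0.0001
grasp_force: 0.0
[-1.86844913  0.10794817 -0.51888412]
tag_1 0.67 [197.6 184.5] [0.5168 0.0115 0.006 ]
tag_1 0.66 [198.4 146. ] [0.4796 0.0142 0.006 ]
mouth 0.71 [196.8 165.3] [0.4992 0.0106 0.    ]
card 0.94 [ 14.7 201.2] [ 0.5363 -0.1794  0.    ]
card 0.51 [195.9 164.1] [0.4981 0.0098 0.    ]
```

View pics/w4.png

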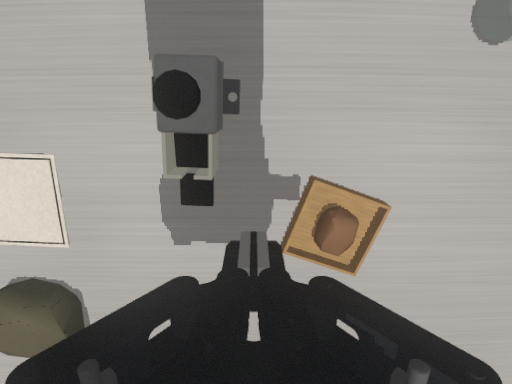

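The tag lies flat in front of the mouth at (197,190), which is about (0.52, 0.0115), and the magazine still holds its stack. The tray starts near y=0.09, so the fingers can go down between it and the tag.

```bash
python3 -m crank '[[-5,-15,0,0,1],[0,0,35,0,1],[0,0,35,0,1],[0,0,35,0,1],[0,0,15,0,1],[0,0,8,0,1],[0,0,0,0,1],[0,0,0,0,1]]'
python3 - <<'E'
from h import *
p=[];f=[]
s=observe();print(s["tool_pos"],s["force"])
im,d=grab_frame("wrist");cv2.imwrite("pics/w5.png",im[:,:,::-1])
E
```

```text
t: 6.93
tool_pos: [0.5218, 0.0484, 0.0394]
eef_rot: [0.001, 3.14, -0.0]
force: [-0.0, -0.1, 1.1]
width: -0.0
grasp_force: 0.0
[0.52180648 0.04843486 0.03938984] [-0.02689951 -0.08908595  1.12873629]
```

View pics/w5.png

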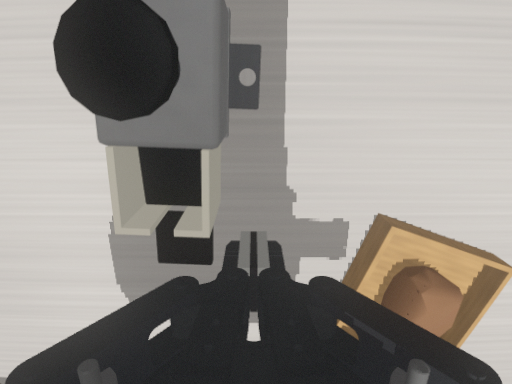

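The tag is to the left of the fingertips, with its front edge on row 263 and its right edge at column 213. The fingers are clear of the dispenser and the tray.

```bash
python3 - <<'E'
from h import *
s=observe();print([at_z("wrist",p,.006,s).round(4) for p in((187,263),(213,250),(158,250))])
E
python3 -m crank '[[0,0,4,0,1],[0,0,4,0,1],[0,0,2.5,0,1],[0,0,0,0,1]]'
```

```text
[array([0.5385, 0.0107, 0.006 ]), array([0.5298, 0.0263, 0.006 ]), array([ 0.53  , -0.0054,  0.006 ])]
t: 7.32
tool_pos: [0.5207, 0.0486, 0.0276]
eef_rot: [-0.001, -3.141, 0.0]
force: [-0.6, -0.2, -0.1]
width: 0.0002
grasp_force: 0.0
```

```bash
python3 -m crank '[[0,-6,0,0,1],[0,-6,0,0,1],[-0.5,-8,0,0,1],[-0.5,-8,0,0,1],[-0.5,-8,0,0,1],[-0.5,-8,0,0,1],[-0.5,-6,0,0,1],[0,0,0,0,1]]'
python3 - <<'E'
from h import *
s=observe();print(s["force"])
im,d=grab_frame("wrist");cv2.imwrite("pics/w6.png",im[:,:,::-1])
for q,z in(("tag_1",.006),("mouth",0),("card",0)):
    for r in mark_of("wrist",q)[:3]: print(q,round(r["p"],2),np.round(r["at"],1),at_z("wrist",r["at"],z,s).round(4))
E
```

```text
t: 7.98
tool_pos: [0.5236, -0.0029, 0.0278]
eef_rot: [0.004, 3.141, -0.001]
force: [0.3, -0.6, -0.2]
width: -0.0001
grasp_force: 0.0
[ 0.25849434 -0.59384526 -0.1977176 ]
tag_1 0.94 [281.1 173.2] [0.4824 0.0116 0.006 ]
tag_1 0.92 [211.  245.3] [ 0.5215 -0.0242  0.006 ]
mouth 0.85 [277.5 206.5] [0.502  0.0108 0.    ]
```

View pics/w6.png

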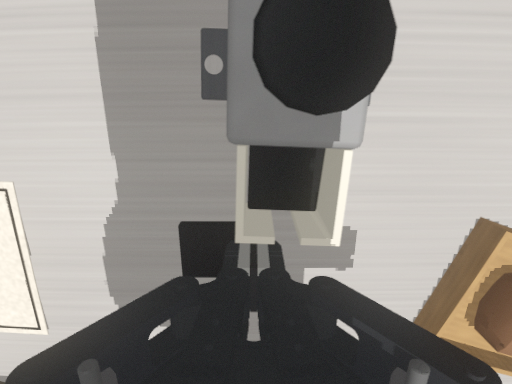

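The tag, at (208,248), is sliding straight ahead of the fingers, with its centre about 21 mm in front of the TCP. The card needs about 153 mm more.

```bash
python3 -m crank '[[-0.7,-6,0,0,1],[-0.7,-9,0,0,1],[-0.7,-9,0,0,1],[-0.7,-9,0,0,1],[-0.7,-9,0,0,1],[-0.7,-9,0,0,1],[-0.7,-9,0,0,1],[-0.7,-9,0,0,1]]'; python3 -m crank '[[-0.7,-9,0,0,1],[-0.7,-9,0,0,1],[-0.7,-9,0,0,1],[-0.7,-9,0,0,1],[-0.7,-9,0,0,1],[-0.7,-9,0,0,1],[-0.7,-6,0,0,1],[0,0,0,0,1]]'
python3 - <<'E'
from h import *
s=observe();print(s["force"])
im,d=grab_frame("wrist");cv2.imwrite("pics/w7.png",im[:,:,::-1])
for q,z in(("tag_1",.006),("card",0)):
    for r in mark_of("wrist",q)[:3]: print(q,round(r["p"],2),np.round(r["at"],1),at_z("wrist",r["at"],z,s).round(4))
E
```

```text
t: 8.85
tool_pos: [0.5289, -0.0715, 0.0278]
eef_rot: [0.002, 3.142, 0.0]
force: [-0.3, 0.1, 0.7]
width: -0.0001
grasp_force: 0.1
t: 9.52
tool_pos: [0.5342, -0.1319, 0.0279]
eef_rot: [0.003, 3.141, -0.001]
force: [-0.1, 0.9, 0.0]
width: -0.0003
grasp_force: 0.0
[-0.07793316  0.86952138  0.0406937 ]
tag_1 0.63 [212.8 246.5] [ 0.5328 -0.1522  0.006 ]
card 0.96 [167.  247.1] [ 0.5365 -0.1785  0.    ]
```

View pics/w7.png

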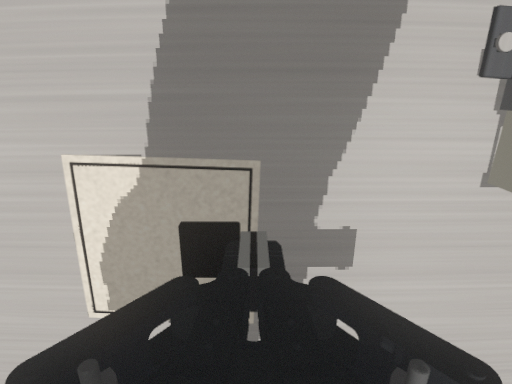

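The tag, at (210,250), is on the card but about 25 mm short of its centre, so I'll push on, back off and rise.

```bash
python3 -m crank '[[0,-5,0,0,1],[0,-7,0,0,1],[0,-6,0,0,1],[0,-4,0,0,1],[0,-2,0,0,1],[0,0,0,0,1]]'; python3 -m crank '[[0,6,0,0,1],[0,10,0,0,1],[0,14,0,0,1],[0,0,-20,0,1],[20,0,-35,0,1],[25,10,-35,0,1],[25,10,-35,0,1],[0,0,0,0,1]]'
python3 - <<'E'
from h import *
s=observe();print(s["force"])
im,d=grab_frame("wrist");cv2.imwrite("pics/w8.png",im[:,:,::-1])
for q,z in(("tag_1",.006),("card",0),("plunger_top",.076)):
    for r in mark_of("wrist",q)[:3]: print(q,round(r["p"],2),np.round(r["at"],1),at_z("wrist",r["at"],z,s).round(4))
E
```

```text
t: 10.17
tool_pos: [0.5338, -0.1551, 0.0278]
eef_rot: [0.002, 3.141, -0.0]
force: [1.3, 0.2, 0.1]
width: 0.0
grasp_force: 0.0
t: 10.83
tool_pos: [0.4649, -0.103, 0.1537]
eef_rot: [-0.003, 3.138, -0.001]
force: [0.6, -0.7, -1.5]
width: -0.0003
grasp_force: 0.0
[ 0.6047082  -0.70566785 -1.4812972 ]
tag_1 0.97 [183.  244.1] [ 0.5309 -0.1723  0.006 ]
tag_1 0.96 [378.3 199.4] [0.4829 0.0172 0.006 ]
tag_1 0.55 [371.4 193.7] [0.4772 0.0098 0.006 ]
card 0.89 [176.2 243.7] [ 0.5337 -0.1808  0.    ]
plunger_top 0.91 [423.  168.2] [0.4348 0.0137 0.076 ]
```

View pics/w8.png

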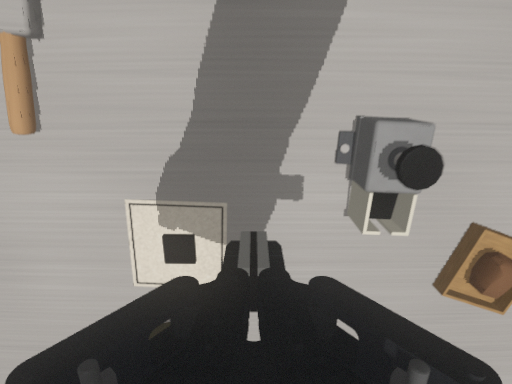

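The tag lies flat near the middle of the card at (180,249), the plunger is up at (418,167), and the tool is clear of everything. Handing in.

```bash
python3 -c "
from plant import *
print(finish_job())"
```

```text
the job is handed in; nothing more can be done
None
```

I pressed the plunger once to its stop, one tag came out, and I pushed it flat to within about 10 mm of the card's centre; the plunger was back up and the job is handed in, though no verdict was returned.

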